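# Stop the blender base at its key bank

## Robot

A 7-joint arm with a two-finger parallel gripper is mounted at the origin on the work surface. World frame = base frame: x ahead of the robot, y to its left, z up, the work surface at z = 0. Lengths are in m, angles in rad, forces in N, time in s.
With the tool pointing down it reaches from about 0.425 to 0.825 m from the base axis. Payload 3.6 kg.
Tool frame: the origin (TCP) lies midway between the tips of the shut fingers; the grasp point (between the pads) lies 19 mm behind it; z points along the fingers, y is the line along which they close (so a half turn about z gives the same grasp; the last joint's range is limited). The gripper opens to 93 mm and grips with 3 to 60 N. Pads are 15 mm wide; open, the fingers measure 128 mm over their backs; the gripper's body (75 mm by 188 mm) begins 65 mm behind the grasp point.
Start: joints at [-1.216, 0.615, -0.013, 1.423, 0.008, 1.103, -0.04], TCP at [0.242, 0.603, 0.219] pointing down, gripper open.
Joint ranges: [-3.12, 3.12], [-0.3, 2.06], [-1.34, 1.32], [0.26, 2.42], [-1.36, 4.5], [0.01, 1.98], [-2.84, 2.84]. Speed limits (rad/s): [2.79, 2.79, 3.14, 3.14, 3.14, 3.14, 3.14].

## Interface

Orientations are given as a rotation vector (axis times angle).
In Python, from cell import arm, let_go, grab, get_image gives the robot as it stands. Calls block until the motion is done:
- arm.reach(position, orientation): joint-space move of the TCP to a pose.
- arm.movel(position, frame=None, speed=0.15): straight line of the TCP; frame=None keeps the orientation; speed is the mean speed in m/s.
- arm.move_joints(angles): joint-space move.
- let_go() and grab(): open the fingers fully, or close them until they stop; the grip force is fixed at half the most.
- arm.pause(seconds).
- arm.ik(position, orientation): joint angles nearest the present ones, or None.
- arm.get_obs(): the state.
- get_image(name): name is "scene" or "top" or "wrist"; returns a dict with "color" (480x640x3 uint8, red, green, blue), "fov_y" (degrees; the focal length in pixels is half the picture's height over the tangent of half this angle, whatever the lens; pixels are square), "cx", "cy" (the principal point, pixels), "camera_from_world" (4x4, takes a point from world to camera coordinates). Camera axes: x right, y up, looking along -z (the intrinsics and any distortion apply to the point x, -y, -z); pixel columns grow to the right and rows downward; lengths in m; the calibration is good to about 2 mm. The wrist camera is an equidistant fisheye: a pixel r from the principal point sees the ray r / f radians off the axis. A picture is of the moment at which its call begins. There is no depth.
A pose or a line that the arm cannot do raises arm.Unreachable and nothing moves.
- arm.finish_job(): hands the job in, once; it reports no verdict.
The state is a dict: "time_s": time; "qpos": joint angles; "joint_velocities": joint speeds; "joint_torque": joint torques, N m; "tcp_pos": TCP position; "orientation": TCP orientation; "force": force on the tool from outside, world axes, zero at the start; "wrist_torque": the same for the moment, N m; "grip_width": finger opening in m.
Only numpy, scipy, OpenCV 4.12 (cv2) and the standard library are available. Lean on these libraries where they do the work, as an engineer would, in place of code of your own. Each camera call takes 0.05 s, during which the arm holds its last target. There are 200 camera calls.

## Task

The blender's jug is off, but its run key is still latched down. Press the wide stop key, the widest of the three keys in the row on the blender base, all the way down so that it latches and the run key pops up; do not press the narrow pulse key at the other end of the row.

Things in the scene. Friction and masses are not known exactly. Their poses are not given: they have to be found in the camera images.
- stop_key_top (a point): Centre of the flat top face of the stop key, the wide white key (52 mm along its y, 46 mm along its x, z up) at the -y end of the row of three on the blender base's black ledge; moves with the key. Face 71 mm above the counter when up, 61 mm when down; ledge 55 mm. The motor housing (100 mm high, coupling on it to 116 mm) begins 43 mm from this point in +x. The base does not move.
- stop_key (a joint): Travel of the stop key in m: 0 up (as at the start), 0.010 fully down. Stop and run key are interlocked: as one goes down the other comes up as far. Pressing takes 2 to 3 N; beyond half way the key goes down by itself and stays latched when released.
- run_key (a joint): Rise of the run key in m: 0 latched down (as at the start), 0.010 fully up. Narrow white key (30 by 46 mm) in the middle of the row, its centre 45 mm in +y from the stop key's; its face is 71 mm above the counter when up, 61 mm when down.
- pulse_key (a joint): Travel of the pulse key in m: 0 up (as at the start), 0.010 fully down. Narrow white key (30 by 46 mm) at the far end of the row, its centre 79 mm in +y from the stop key's, face 71 mm above the counter. A plain spring key, not interlocked; leave it alone. The empty glass jug, 190 mm high, stands beside the base, its axis 160 mm or more further in +y.

How it is judged:
At the end, for the whole second after the job is handed in: The stop key stays latched down (travel more than 8 of 10 mm), the run key is up (risen more than 8 of 10 mm) and the pulse key is up (travel less than 2 mm) (value of joint each of stop_key, run_key above 0.008 m and value of joint pulse_key below 0.002 m); the robot touches nothing.
It fails at once if the pulse key is pressed (more than 4 mm) (value of joint pulse_key above 0.004 m).
It also fails if it takes over 26 s, if anything falls off the work surface, if the arm or the gripper's body presses on something with over 40 N, if the wrist force passes 120 N, or if a joint passes its speed limit or range.

## Working session

There is one attempt and no reset: what is moved stays moved. The work goes in short steps, each a Python script; the robot and the scene stay as the last script left them, time stands still between calls to the robot, and variables do not carry over. Pictures are saved under pics/ and viewed, on a budget of 10 in all, crops included, one or two more only if the job needs it, and the job is handed in when it is done.

```bash
mkdir -p pics; ls; python3 - <<'E'
from cell import arm,get_image
import cv2,numpy as np,pickle
for n in("scene","top"):
    d=get_image(n);cv2.imwrite(f"pics/{n}0.png",d["color"][...,::-1]);pickle.dump(d,open(f"{n}0.pkl","wb"))
    print(n,d["fov_y"],d["cx"],d["cy"],np.round(d["camera_from_world"],3).tolist(),[k for k in d])
o=arm.get_obs();print(o["time_s"],o["orientation"],o["tcp_pos"])
E
```

```text
pics
scene 55.260256155950124 318.5944263894289 242.9395639337186 [[0.886, 0.465, 0.007, -0.533], [-0.376, 0.707, 0.599, 0.104], [0.274, -0.533, 0.8, -0.894], [0.0, 0.0, 0.0, 1.0]] ['color', 'fov_y', 'cx', 'cy', 'camera_from_world']
top 54.92697114163385 315.2736311822708 237.87379062388086 [[-0.074, -0.997, -0.004, 0.096], [0.973, -0.073, 0.22, -0.585], [-0.219, 0.013, 0.976, -0.64], [0.0, 0.0, 0.0, 1.0]] ['color', 'fov_y', 'cx', 'cy', 'camera_from_world']
0.1 [-0.59593594 -3.08412587  0.00361124] [0.24191747 0.60252875 0.21759397]
```

View pics/top0.png

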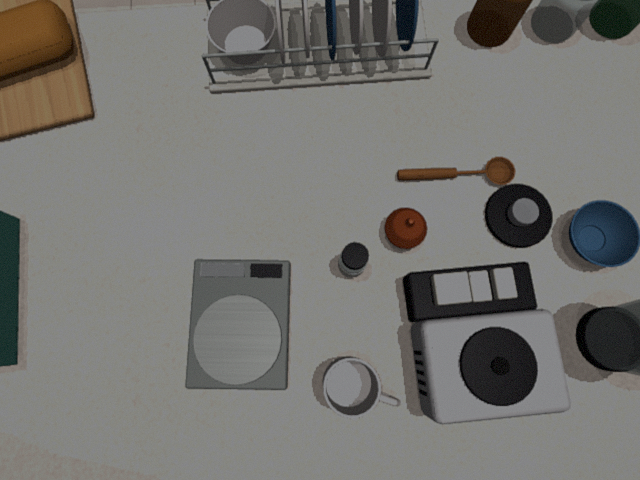

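View pics/scene0.png

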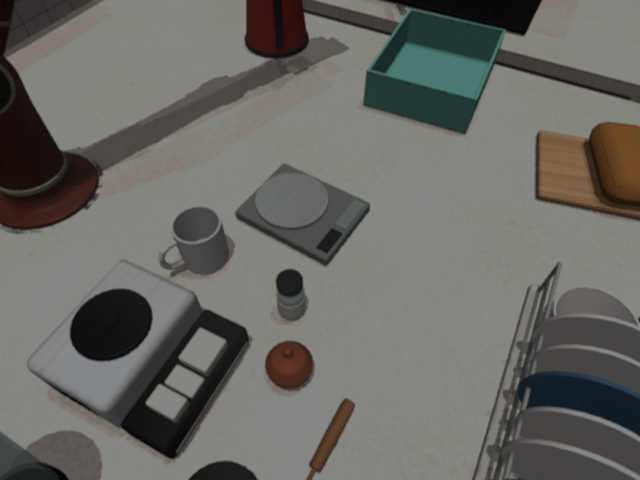

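Top view: the wide stop key is at about (452,288), with the run key (482,285) and pulse key (505,283) to its right and the housing below. In the scene view the stop key is at about (203,352). So the key frame is turned about 180° from the world frame. Next I'll segment the keys and triangulate.

```bash
cat > h.py <<'E'
import numpy as np,cv2
def ray(d,uv):
    T=np.array(d["camera_from_world"]);f=240/np.tan(np.radians(d["fov_y"])/2)
    v=np.array([(uv[0]-d["cx"])/f,-(uv[1]-d["cy"])/f,-1.]);R=T[:3,:3]
    return -R.T@T[:3,3],R.T@v
def onz(d,uv,z):
    o,v=ray(d,uv);return o+v*(z-o[2])/v[2]
def tri(a,b):
    (o,v),(p,w)=a,b;s=np.linalg.lstsq(np.c_[v,-w],p-o,rcond=None)[0]
    A=o+s[0]*v;B=p+s[1]*w;return (A+B)/2,np.linalg.norm(A-B)
E
python3 - <<'E'
from h import *;import pickle
D={n:pickle.load(open(n+"0.pkl","rb")) for n in("top","scene")}
roi={"top":(408,262,530,309),"scene":(140,325,232,430)}
for n,(x0,y0,x1,y1) in roi.items():
    g=cv2.cvtColor(D[n]["color"],cv2.COLOR_RGB2GRAY)[y0:y1,x0:x1]
    t,m=cv2.threshold(g,0,255,cv2.THRESH_OTSU);m=cv2.erode(m,np.ones((2,2))) if 0 else m
    cs,_=cv2.findContours(m,cv2.RETR_EXTERNAL,cv2.CHAIN_APPROX_NONE)
    print(n,t)
    for c in cs:
        if cv2.contourArea(c)<100: continue
        r=cv2.minAreaRect(c);c0=np.array(r[0])+(x0,y0)
        P=[onz(D[n],q+np.array([x0,y0]),.071) for q in cv2.boxPoints(r)]
        print(cv2.contourArea(c),c0.round(1),np.round(onz(D[n],c0,.071),4),np.round(onz(D[n],c0,.061),4),[np.round(np.linalg.norm(P[i]-P[i-1]),4) for i in range(4)],np.round([p[:2] for p in P],4).tolist())
E
```

```text
top 81.0
1593.5 [462.1 286.8] [ 0.4992 -0.1581  0.071 ] [ 0.5002 -0.1613  0.061 ] [np.float64(0.0462), np.float64(0.0842), np.float64(0.0464), np.float64(0.083)] [[0.522, -0.1174], [0.523, -0.2016], [0.4767, -0.1983], [0.4759, -0.1153]]
561.0 [504.7 282.6] [ 0.5007 -0.2218  0.071 ] [ 0.5017 -0.226   0.061 ] [np.float64(0.0474), np.float64(0.0296), np.float64(0.0475), np.float64(0.0291)] [[0.523, -0.2066], [0.5262, -0.236], [0.4787, -0.2368], [0.4756, -0.2079]]
494.0 [461.5 267. ] [ 0.5287 -0.1615  0.071 ] [ 0.53   -0.1647  0.061 ] [np.float64(0.0151), np.float64(0.1597), np.float64(0.0151), np.float64(0.159)] [[0.5421, -0.0829], [0.5302, -0.2422], [0.5153, -0.2396], [0.5272, -0.0811]]
scene 81.0
789.0 [165.7 401.1] [ 0.5006 -0.2247  0.071 ] [ 0.4962 -0.2233  0.061 ] [np.float64(0.0464), np.float64(0.0302), np.float64(0.0478), np.float64(0.0294)] [[0.4789, -0.2397], [0.4745, -0.2098], [0.5223, -0.2095], [0.5253, -0.2388]]
904.5 [214.5 402.5] [ 0.5561 -0.1973  0.071 ] [ 0.5527 -0.1955  0.061 ] [np.float64(0.0673), np.float64(0.0432), np.float64(0.067), np.float64(0.0403)] [[0.5169, -0.1791], [0.5551, -0.1589], [0.5928, -0.2143], [0.5571, -0.2331]]
699.0 [183.8 380.4] [ 0.5041 -0.1925  0.071 ] [ 0.4999 -0.1907  0.061 ] [np.float64(0.046), np.float64(0.0297), np.float64(0.0474), np.float64(0.029)] [[0.4828, -0.2072], [0.4783, -0.1778], [0.5256, -0.1777], [0.5288, -0.2065]]
1137.5 [201.8 349. ] [ 0.4988 -0.1462  0.071 ] [ 0.4944 -0.1435  0.061 ] [np.float64(0.0454), np.float64(0.0559), np.float64(0.0478), np.float64(0.0544)] [[0.4771, -0.1714], [0.4736, -0.1156], [0.5211, -0.1203], [0.5223, -0.1746]]
563.0 [149.6 341.2] [ 0.4288 -0.1703  0.071 ] [ 0.4232 -0.168   0.061 ] [np.float64(0.0266), np.float64(0.0716), np.float64(0.0285), np.float64(0.0703)] [[0.4165, -0.2032], [0.4135, -0.1317], [0.4417, -0.1358], [0.4429, -0.2061]]
```

Scene view gives stop at (0.499,−0.146) and pulse at (0.501,−0.225), 78.6 mm apart as specified. Top view gives a stop y of about −0.142. I'll take (0.499,−0.1435), close the fingers and go above it.

```bash
python3 - <<'E'
from cell import arm,get_image,grab
import cv2,numpy as np,pickle
o=np.array([0,np.pi,0])
for z in(.2,.06): print(z,arm.ik([.499,-.1415,z],o))
grab();arm.reach([.499,-.1415,.20],o)
s=arm.get_obs();print(s["time_s"],s["tcp_pos"],s["orientation"],s["grip_width"],s["force"])
for n in("wrist","scene","top"):
    d=get_image(n);pickle.dump(d,open(n+"1.pkl","wb"));cv2.imwrite(f"pics/{n}1.png",d["color"][...,::-1])
E
```

```text
0.2 [ 0.07649317  0.43947455  0.22816626  1.83130293 -0.12470718  0.88466531
  1.93367368]
0.06 [ 0.25263306  0.63673707 -0.02783439  1.96514584  0.03218399  0.54012337
  1.77344241]
4.325 [ 0.49942236 -0.14050774  0.19995395] [-2.74805216e-03  3.14139370e+00  7.61400143e-04] 0.0003852015744114187 [-0.0259147   0.03029124 -0.09931806]
```

View pics/wrist1.png

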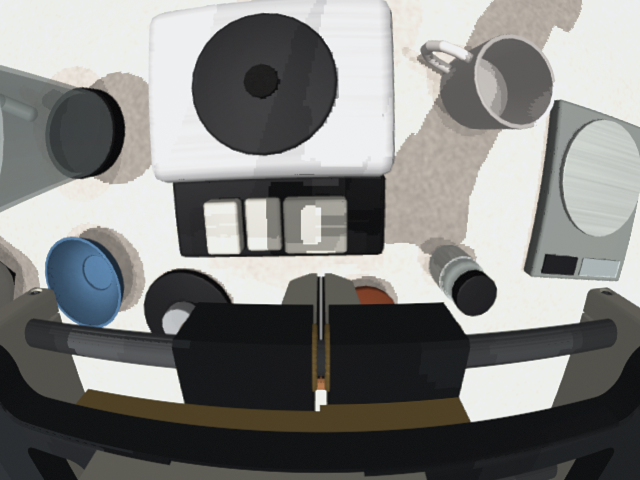

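View pics/scene1.png

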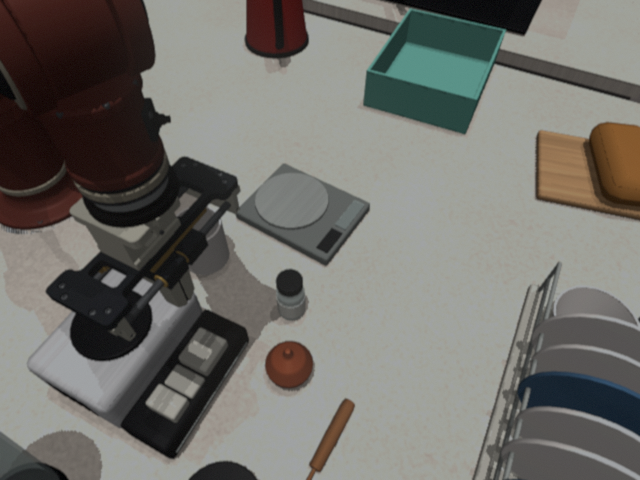

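Wrist view: stop key spans about (284–347, 197–252), run key about (263,224) and pulse key about (222,226). The jug at the left is well clear of the gripper. The arm shadows the stop key. I'll check the key's position through the fisheye.

```bash
python3 - <<'E'
from h import *;import pickle
d=pickle.load(open("wrist1.pkl","rb"));T=np.array(d["camera_from_world"]);R=T[:3,:3];o=-R.T@T[:3,3]
f=240/np.tan(np.radians(d["fov_y"])/2);print(o,f)
def pt(uv,z):
    q=np.array(uv)-(d["cx"],d["cy"]);r=np.hypot(*q);t=r/f
    v=R.T@np.array([np.sin(t)*q[0]/r,-np.sin(t)*q[1]/r,-np.cos(t)]);return o+v*(z-o[2])/v[2]
for n,uv,z in [("tl",(285.5,197),.071),("tr",(347,198),.071),("br",(347,252),.071),("bl",(284,251),.071),("run",(263,223.5),.061),("pulse",(222.5,226),.071),("jug near edge at z0",(123,130),0)]: print(n,pt(uv,z).round(4))
E
```

```text
[ 0.42698427 -0.13968571  0.36593728] 371.64829954431775
tl [ 0.4751 -0.1676  0.071 ]
tr [ 0.4758 -0.1181  0.071 ]
br [ 0.5214 -0.1172  0.071 ]
bl [ 0.5207 -0.1698  0.071 ]
run [ 0.4995 -0.1882  0.061 ]
pulse [ 0.4992 -0.2213  0.071 ]
jug near edge at z0 [ 0.4101 -0.351   0.    ]
```

The wrist view puts the stop centre at (0.498,−0.143), in agreement with the other views. Pressing now.

```bash
python3 - <<'E'
from cell import arm,get_image
import cv2,numpy as np
def p(t):
    s=arm.get_obs();print(t,round(s["time_s"],2),s["tcp_pos"].round(4),np.round(s["force"],2))
arm.movel([.500,-.1405,.080]);p("above")
for z in(.0685,.0655,.0625,.0605,.0595):
    arm.movel([.500,-.1405,z],speed=.02);p(z)
    if arm.get_obs()["force"][2]>12: break
arm.movel([.500,-.1405,.20],speed=.15);p("up")
for n in("wrist","scene"):
    d=get_image(n);cv2.imwrite(f"pics/{n}2.png",d["color"][...,::-1])
E
```

```text
above 5.42 [ 0.5006 -0.1407  0.0806] [ 1.02  0.58 -0.27]
0.0685 6.15 [ 0.5001 -0.1405  0.0685] [-0.02 -0.28  0.5 ]
0.0655 6.45 [ 0.4996 -0.1404  0.0652] [ 0.07 -1.    0.26]
0.0625 6.75 [ 0.4999 -0.1405  0.0623] [0.3  0.09 0.21]
0.0605 7.0 [ 0.5003 -0.1406  0.0613] [-1.09  0.71  5.07]
0.0595 7.25 [ 0.5003 -0.1406  0.0612] [-3.35  1.   13.13]
up 8.33 [ 0.4993 -0.1402  0.1991] [-0.23  0.24 -0.05]
```

View pics/wrist2.png

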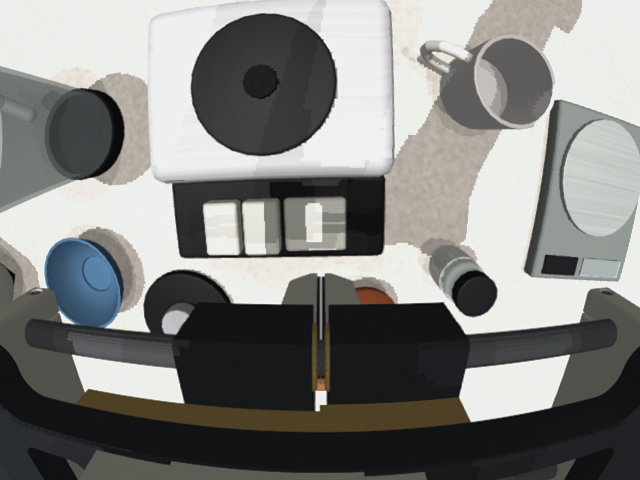

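The press hit a hard stop at z = 61.2 mm, the fully-down height. In the wrist view the run key has grown and moved towards the pulse key (its left edge went from about 246 to 242). The stop key has shrunk (about 284–346), so they have swapped heights, and the pulse key is unchanged at (204–241). The gripper is clear, so I'm handing in.

```bash
python3 - <<'E'
from cell import arm
arm.finish_job();print(arm.get_obs()["time_s"])
E
```

```text
the job is handed in; nothing more can be done
the job is handed in; nothing more can be done
```

I pressed the stop key fully down with the shut fingers, and the pictures afterwards indicate it latched and the run key popped up. I then raised the tool clear to z = 0.20 m and handed the job in at about 8.4 s. The hand-in reports no verdict.

- **Position:** the scene, top and wrist views put the stop key's centre at about (0.498, −0.143) m, agreeing within about 4 mm. The run and pulse keys sat 45 and 79 mm from it, as given.
- **Press:** the fingers met a hard stop at z = 61.2 mm against the expected 61 mm. The force reached 13 N there, then returned to zero once the tool was raised.
- **After release:** in the wrist picture the run key looks higher and the stop key lower, and the pulse key is unchanged. I judged this by eye from shifts of a few pixels and took no separate height measurement.
- **Checks that failed or disagreed:** none, apart from that few-millimetre spread. In the top view the stop and run keys merged in the mask, so its stop position came from the key's edge and the pulse key.

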